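Press a lamp bracket into the corner of the sprung jig and hold it

TASK

Pick up the aluminium lamp bracket, stand it flat on the bed of the locating jig with its long side along the long fence, and press it gently into the corner so that it lies flush against both sprung fences at once, each fence pushed back about halfway (3 mm) and never driven hard against its stop. Finish while still gripping the bracket and holding it pressed there: do not let go. Leave the other things on the bench alone.

Things in the scene. Friction and masses are not known exactly. Their poses are not given: they have to be found in the camera images.
- bracket_center (a point): Loose aluminium lamp bracket, about 0.3 kg, standing on the bench: foot 80 (its x) by 56 (its y) by 20 mm high; in its middle an upright lug 30 (x) by 14 mm (y, the way to grip it), its top 65 mm above the underside, with a dark pivot bore. The same when turned half round. This point: on its middle axis, 32.5 mm above the underside; z up.
- jig: Locating jig fixed to the bench at some yaw: dark steel bed 170 (its x) by 150 mm (its y), top 12 mm above the bench, with two aluminium fences at right angles along its +x and +y sides, their tops 28 mm above the bench. Fixed back stops, tops at 26 mm, stand behind them; the other sides are open. Bed and fences are slippery. Origin: centre of the bed's underside, at bench height.
- seat (a point): Point on the top of the jig's bed, at jig x = +5 mm, y = +5 mm: the middle of the bracket's underside stands here when its foot just touches both unpressed fences, its long side along jig x. Axes as the jig's.
- end_fence (a joint): How far (m) the short end fence (56 mm long, along jig y, inner face at jig x = +45 mm when free) is pushed back towards jig +x: 0 free, 0.006 hard against its stop. Sprung, 2 N per mm; comes back when let go.
- side_fence (a joint): How far (m) the long side fence (80 mm long, along jig x, inner face at jig y = +33 mm when free) is pushed back towards jig +y: 0 free, 0.006 hard against its stop. Sprung, 2 N per mm; comes back when let go.
- round_foot: Bystander: a round steel lamp foot, 90 mm across and 12 mm high, with an upright rod to 82 mm. Origin at the centre of its underside.
- jar: Bystander: a glass jar with a steel cap, 60 mm across and 70 mm high. Origin at the centre of its underside.
- screwdriver: Bystander: a screwdriver with a black handle, lying on the bench along its x.
Mind the look-alikes: they are no part of the job. What is shaped like the part that bears bracket_center but orange, red or yellow is not meant.

How it is judged:
By the outcome, as a careful person would: the job done as asked, in the order asked, and still so for the second after the job is handed in, while the arm keeps its last pose, push and grip.
It also fails if it takes over 48 s, if anything falls off the work surface, if the arm or the gripper's body presses on something with over 40 N, if the wrist force passes 120 N, or if a joint passes its speed limit or range.

ROBOT

A 6-joint arm with a two-finger parallel gripper is mounted at the origin on the work surface. World frame = base frame: x ahead of the robot, y to its left, z up, the work surface at z = 0. Lengths are in m, angles in rad, forces in N, time in s.
With the tool pointing down it reaches from about 0.325 to 0.85 m from the base axis. Payload 4.4 kg.
Tool frame: the origin (TCP) lies on the centre line of the jaws, within the pads' length; the fingertips stand 19 mm ahead of it and the grasp point (between the pads) is the TCP; z points along the fingers, y is the line along which they close (so a half turn about z gives the same grasp; the last joint's range is limited). The gripper opens to 94 mm and grips with 3 to 60 N. Pads are 16 mm wide; open, the fingers measure 119 mm over their backs; the gripper's body (75 mm by 177 mm) begins 78 mm behind the grasp point.
Start: joints at [1.046, 0.207, 1.542, -0, 1.393, -0.15], TCP at [0.211, 0.535, 0.224] pointing down, gripper open.
Joint ranges: [-2.73, 2.73], [-0.86, 2.22], [0.23, 2.46], [-1.11, 4.25], [0.08, 2.63], [-2.82, 2.82]. Speed limits (rad/s): [2.79, 2.79, 3.14, 3.14, 3.14, 3.14].

INTERFACE

Orientations are given as a rotation vector (axis times angle).
In Python, from workcell import monitor, eyes, sign_off gives the robot as it stands.
- The arm moves only by the tool move_arm, never from a script. Its argument "plan" is a list of rows, each a list of 2 entries, a list of its own where there are three numbers: the shift along the tool's x, y, z each as a share of 400 mm, from -1 to 1, then the turn about the tool's z as a share of 45 degrees, from -1 to 1. In form: [[[tx, ty, tz], twist], ...]. A call has 1 to 5 rows; each row is the pose to reach, as a shift and turn from the pose commanded when the call began, along the tool's axes at that moment; what a row does not reach only later rows make up. A row lasts 1/8 s, in which the tool goes at most 62.5 mm and 10.7 degrees, less where a joint would pass 70% of its speed; a pose out of reach is approached as far as the arm can. A call with a number of a shift or a turn outside -1 to 1 is refused whole. A call with a gripper value outside its range is refused whole. "fingers" is the gripper command: -1 is shut, 1 is fully open, values between are in proportion, set as the call begins (left out, the last holds). The fingers move at their own pace and stop on an object; "grip_force" is the grip in N (left out, the last holds). Time passes only in rows, so rows that repeat a pose let the fingers close. It gives the time, the measured TCP pose, the force, the opening and the grip force at its end, in the units of the state.
- monitor.state(): the state, without advancing time (a new reading comes with each control period).
- eyes.get_image(name): name is "scene" or "side" or "wrist"; returns the picture (400x640x3 uint8, red, green, blue); there is no depth.
- eyes.get_calibration(name): a dict with "fx", "fy", "cx", "cy" (pixels), "position" and "attitude" of the camera in the world. Camera axes: x right, y down, z forward; pixel columns grow to the right and rows downward; lengths in m; the calibration is good to about 2 mm. The wrist camera is an equidistant fisheye: a pixel r from the principal point sees the ray r / f radians off the axis. A picture is of the moment at which its call begins: read the wrist's pose just before it. get_calibration takes no time and is no camera call; for the wrist camera it gives the pose at the moment of the call.
- sign_off(): hands the job in; it is judged then, once.
The state is a dict: "time": time; "joint_positions": joint angles; "dq": joint speeds; "joint_torque": joint torques, N m; "tcp_pos": TCP position; "eef_rot": TCP orientation; "wrist_force": force on the tool from outside, world axes, zero at the start; "moment": the same for the moment, N m; "grip_width": opening from 0.0 (shut) to 1.0 (fully open); "gripper_force": force on a finger pad.
Only numpy, scipy, OpenCV 4.12 (cv2) and the standard library are available. Lean on these libraries where they do the work, as an engineer would, in place of code of your own. Each camera call takes 0.05 s, during which the arm holds its last target. There are 200 camera calls.

## Working session

There is one attempt and no reset: what is moved stays moved. The work goes in short steps, Python scripts to look and compute and a tool call to move; the robot and the scene stay as the last step left them, time stands still between calls to the robot, and variables do not carry over. Pictures are saved under pics/ and viewed, at most 13 in all, crops included, and the job is handed in when it is done.

Besides the shell and the picture viewer there is one more tool, called after "Call:" as name([rows], argument=value, ...), one row to a line, values as JSON. move_arm: Moves the arm, as the interface text tells. Its arguments: {"type":"object","properties":{"plan":{"type":"array"},"fingers":{"type":"number"},"grip_force":{"type":"number"}},"required":["plan"]}

```bash
mkdir -p pics; ls
cat > h.py <<'E'
import numpy as np, cv2, json
from scipy.spatial.transform import Rotation as R
from workcell import monitor, eyes
def rot(a):
    a=np.array(a,float)
    if a.shape==(3,3): return a
    return R.from_rotvec(a).as_matrix() if a.size==3 else R.from_quat(a).as_matrix()
def ray(c,u,v,fish=False):
    x=(u-c['cx'])/c['fx']; y=(v-c['cy'])/c['fy']
    if fish:
        t=np.hypot(x,y); d=np.array([np.sin(t)*x/max(t,1e-9),np.sin(t)*y/max(t,1e-9),np.cos(t)])
    else: d=np.array([x,y,1.])
    return np.array(c['position']),rot(c['attitude'])@d
def onz(c,u,v,z,fish=False):
    p,d=ray(c,u,v,fish); return p+d*(z-p[2])/d[2]
def proj(c,P,fish=False):
    q=rot(c['attitude']).T@(np.array(P)-np.array(c['position']))
    if fish:
        r=np.hypot(q[0],q[1]); t=np.arctan2(r,q[2]); q=np.array([q[0]/r*t,q[1]/r*t,1])
    return np.array([c['cx']+c['fx']*q[0]/q[2],c['cy']+c['fy']*q[1]/q[2]])
E
python3 - <<'E'
from h import *
s=monitor.state(); print(s)
for n in ['scene','side','wrist']:
    c=eyes.get_calibration(n); print(n,c)
    im=eyes.get_image(n); cv2.imwrite(f'pics/{n}0.png',im[:,:,::-1])
E
```

```text
pics
{'time': 0.0, 'joint_positions': array([ 1.04548977e+00,  2.07405927e-01,  1.54294646e+00, -3.26480645e-05,
        1.39348912e+00, -1.50532896e-01]), 'dq': array([ 5.48907413e-04,  1.07374794e-04, -6.41262244e-04, -4.60154260e-04,
        6.96821416e-06,  6.24676651e-04]), 'joint_torque': array([ 1.83983627e-05, -3.70883596e+01, -2.81417710e+01,  6.99002249e-02,
        3.61128047e-02, -1.66769464e-04]), 'tcp_pos': array([0.21013602, 0.53440614, 0.22330231]), 'eef_rot': array([-0.58511141, -3.08589442,  0.00334868]), 'wrist_force': array([ 0.52642268, -0.58628952, -1.01138204]), 'moment': array([-0.00845544,  0.02215359,  0.02351311]), 'gripper_force': 0.0, 'grip_width': 1.000556271323921}
scene {'fx': 463.4134479575916, 'fy': 463.4134479575916, 'cx': 322.57906782239564, 'cy': 191.70964333722688, 'position': array([1.45158126, 0.70655668, 0.86653895]), 'attitude': array([-1.04446031, -2.29353078,  1.17825751])}
side {'fx': 375.67293009990277, 'fy': 375.67293009990277, 'cx': 316.11605206819695, 'cy': 200.92618494434296, 'position': array([ 0.55005406, -0.78637951,  0.84624089]), 'attitude': array([-2.38299469,  0.11585513, -0.05322976])}
wrist {'fx': 309.70691628693146, 'fy': 309.70691628693146, 'cx': 316.9907256104595, 'cy': 201.46675919095136, 'position': array([0.13216384, 0.56524445, 0.38356164]), 'attitude': array([2.38807062, 1.62613283, 0.23763716])}
```

View pics/scene0.png

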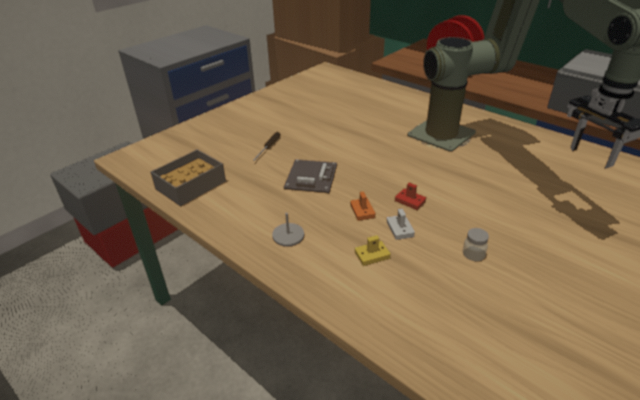

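View pics/wrist0.png

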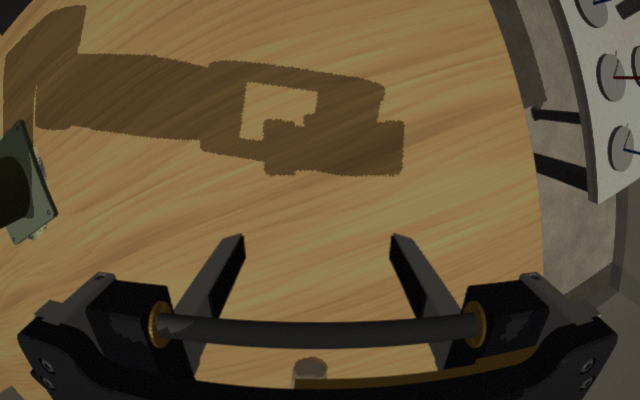

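The scene view shows four bracket shapes: aluminium at (401,225), orange at (363,207), red at (411,197) and yellow at (373,251). By the description I choose the aluminium one. The jig is at (311,176), the lamp foot at (288,234) and the jar at (476,245). The wrist view shows only bare bench, with the jar at its lower edge. I'll check the choice in one crop combining the scene and side views.

Run:
```python
from h import *
a=cv2.imread('pics/scene0.png'); b=cv2.imread('pics/side0.png')
c=eyes.get_calibration('scene'); s=eyes.get_calibration('side')
P=onz(c,401,229,.01); J=onz(c,311,177,.012); print(P,J)
up=proj(s,P);uj=proj(s,J);print(up,uj)
A=cv2.resize(a[140:280,260:500],None,fx=3.3,fy=2.14*1.0)if 0 else cv2.resize(a[150:270,270:450],(400,267),interpolation=cv2.INTER_CUBIC)
A=cv2.resize(a[150:270,270:470],(800,480)[:2],interpolation=cv2.INTER_CUBIC)
A=A[:,:]
m=((up+uj)/2).astype(int); x0,y0=m[0]-100,max(m[1]-45,0)
B=cv2.resize(b[y0:y0+90,x0:x0+200],(640,288),interpolation=cv2.INTER_CUBIC);print(x0,y0)
A=cv2.resize(a[160:250,280:480],(640,288),interpolation=cv2.INTER_CUBIC)
cv2.imwrite('pics/crop0.png',np.vstack([A,B]))
```

```text
[0.57264692 0.2022547  0.01      ] [ 0.54689031 -0.16617232  0.012     ]
[292.77332262 158.97352365] [290.967124   246.05030913]
191 157
```

View pics/crop0.png

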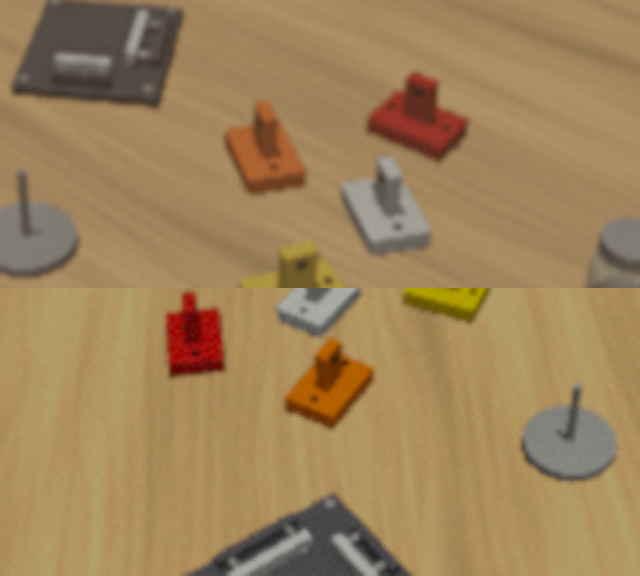

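The crop confirms the plain aluminium bracket (foot with an upright lug) at scene pixel (401,225), about (0.573, 0.202). The long fence is at scene (322,171) and the short end fence at (306,181). I'll move above the bracket and look from close by.

```bash
cat >> h.py <<'E'
def go(P,yaw=None,p0=None):
    "shares for shift to world P and tool-y heading yaw (deg, mod 180)"
    s=monitor.state(); T=rot(s['eef_rot']); p=np.array(p0 if p0 is not None else s['tcp_pos'])
    sh=T.T@(np.array(P)-p); h=np.degrees(np.arctan2(T[1,1],T[0,1])); print('tcp',p.round(4),'heading y',h.round(2),'tool z',T[:,2].round(4),'shares',(sh/.4).round(4),'mm',(sh*1e3).round(1))
    if yaw is not None:
        d=-(((yaw-h)+90)%180-90); print('twist deg',round(d,2),'share',round(d/45,4))
E
python3 - <<'E'
from h import *
c=eyes.get_calibration('wrist'); s=monitor.state(); T=rot(s['eef_rot'])
print('cam axis in tool',T.T@rot(c['attitude'])[:,2], 'pos in tool',T.T@(c['position']-s['tcp_pos']))
print('TCP px',proj(c,s['tcp_pos'],True), proj(c,s['tcp_pos']+T[:,2]*.2,True)); print(T.round(3))
go([.573,.202,.25])
E
```

```text
cam axis in tool [-2.88867286e-01  1.10101901e-04  9.57369145e-01] pos in tool [ 0.08390584 -0.00025868 -0.16012334]
TCP px [317.44120987 260.1946775 ] [317.16052591 181.60349923]
[[-0.931  0.366 -0.001]
 [ 0.366  0.931 -0.002]
 [ 0.    -0.002 -1.   ]]
tcp [0.2102 0.5346 0.2236] heading y 68.52 tool z [-9.0e-04 -1.5e-03 -1.0e+00] shares [-1.1483 -0.4418 -0.0656] mm [-459.3 -176.7  -26.3]
```

Call:
move_arm([
  [[-0.15, -0.06, -0.02], 0],
  [[-0.3, -0.12, -0.04], 0],
  [[-0.44, -0.17, -0.06], 0],
  [[-0.58, -0.225, -0.066], 0],
  [[-0.7, -0.27, -0.066], 0],
])

```text
time: 0.78
tcp_pos: [0.433, 0.3303, 0.251]
eef_rot: [0.587, 3.086, 0.0]
wrist_force: [0.1, 0.0, -0.6]
grip_width: 1.003
gripper_force: 0.0
```

Call:
move_arm([
  [[-0.15, -0.06, 0], 0],
  [[-0.3, -0.12, 0], 0],
  [[-0.44, -0.17, 0], 0],
  [[-0.448, -0.172, 0], 0],
  [[-0.448, -0.172, 0], 0],
])

```text
time: 1.4
tcp_pos: [0.5727, 0.2023, 0.2501]
eef_rot: [-0.586, -3.085, 0.0]
wrist_force: [0.5, 1.1, 0.9]
grip_width: 0.997
gripper_force: 0.0
```

Run:
```python
from h import *
import pickle
for i in range(1):
    s=monitor.state(); c=eyes.get_calibration('wrist'); im=eyes.get_image('wrist')
print(s['time'],s['tcp_pos'],s['eef_rot'],s['joint_positions'].round(2))
pickle.dump((s,c,im),open('w1.pkl','wb')); cv2.imwrite('pics/w1.png',im[:,:,::-1])
```

```text
1.4 [0.57272889 0.20230397 0.25013468] [-5.86435698e-01 -3.08456321e+00  1.28992383e-04] [ 0.2   0.26  1.43  0.    1.46 -1.  ]
```

View pics/w1.png

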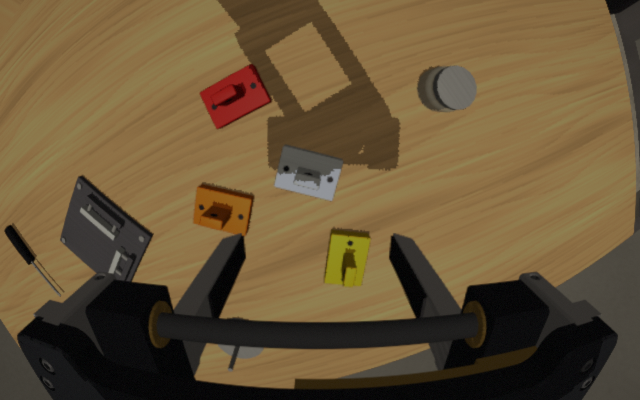

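The wrist view shows the aluminium bracket foot at (308,172), with its long side roughly horizontal. The orange bracket is at (222,209), the red at (236,96), the yellow at (347,257) and the jig at about (107,228). Next I'll compute the bracket pose from its contour.

```bash
cat >> h.py <<'E'
def silver(im,box,smax=60,vmin=60):
    hsv=cv2.cvtColor(im,cv2.COLOR_RGB2HSV); m=((hsv[:,:,1]<smax)&(hsv[:,:,2]>vmin)).astype(np.uint8)*255
    k=np.zeros_like(m); x0,y0,x1,y1=box; k[y0:y1,x0:x1]=m[y0:y1,x0:x1]
    k=cv2.morphologyEx(k,cv2.MORPH_CLOSE,np.ones((7,7)))
    cs,_=cv2.findContours(k,cv2.RETR_EXTERNAL,cv2.CHAIN_APPROX_NONE); return max(cs,key=cv2.contourArea)[:,0,:]
def rect(c,cn,z,fish=True):
    P=np.array([onz(c,u,v,z,fish)[:2] for u,v in cn])*1e3
    r=cv2.minAreaRect(P.astype(np.float32)); return r
E
python3 - <<'E'
from h import *
import pickle
s,c,im=pickle.load(open('w1.pkl','rb'))
hsv=cv2.cvtColor(im,cv2.COLOR_RGB2HSV)
for p in [(290,160),(325,165),(320,192),(270,200),(350,180),(290,130)]: print(p,hsv[p[1],p[0]])
for sm in (50,70,90):
    cn=silver(im,(260,130,360,215),sm,50); print(sm,rect(c,cn,.02),cv2.minAreaRect(cn))
E
```

```text
(290, 160) [26 22 83]
(325, 165) [26 22 82]
(320, 192) [109  13 154]
(270, 200) [ 18 128 145]
(350, 180) [ 19 120 145]
(290, 130) [ 17 140  84]
50 ((563.8244018554688, 192.9492645263672), (78.84219360351562, 56.98106002807617), 53.736427307128906) ((308.0350341796875, 172.59034729003906), (61.192283630371094, 43.303226470947266), 14.349332809448242)
70 ((563.62646484375, 193.07723999023438), (79.48836517333984, 57.564674377441406), 53.873600006103516) ((308.0000305175781, 172.5), (61.84658432006836, 43.656410217285156), 14.03624439239502)
90 ((563.8501586914062, 193.03855895996094), (80.44627380371094, 58.436668395996094), 53.817928314208984) ((307.8529357910156, 172.58824157714844), (62.57419204711914, 44.38401794433594), 14.03624439239502)
```

Run:
```python
from h import *
import pickle
s,c,im=pickle.load(open('w1.pkl','rb'))
hsv=cv2.cvtColor(im,cv2.COLOR_RGB2HSV); m=np.zeros(im.shape[:2],np.uint8)
m[165:300,50:160]=((hsv[:,:,1]<70)*255)[165:300,50:160].astype(np.uint8)
cs,_=cv2.findContours(m,cv2.RETR_EXTERNAL,cv2.CHAIN_APPROX_NONE); cn=max(cs,key=cv2.contourArea)[:,0]
print('wrist bed',rect(c,cn,.012),cn.min(0),cn.max(0))
b=cv2.imread('pics/scene0.png')[:,:,::-1]; c2=eyes.get_calibration('scene')
for w,n,fx in ((b,'scene',(275,150,345,200)),(cv2.imread('pics/side0.png')[:,:,::-1],'side',(220,210,340,290))):
    c2=eyes.get_calibration(n); h=cv2.cvtColor(np.ascontiguousarray(w),cv2.COLOR_RGB2HSV); m=np.zeros(w.shape[:2],np.uint8); x0,y0,x1,y1=fx
    m[y0:y1,x0:x1]=((h[:,:,1]<75)*255)[y0:y1,x0:x1].astype(np.uint8)
    cs,_=cv2.findContours(m,cv2.RETR_EXTERNAL,cv2.CHAIN_APPROX_NONE); cn=max(cs,key=cv2.contourArea)[:,0]
    r=rect(c2,cn,.012,False); print(n,r)
c2=eyes.get_calibration('scene')
print('long fence',onz(c2,322,171,.028),'short',onz(c2,306,181,.028))
```

```text
wrist bed ((569.3937377929688, -196.22369384765625), (229.35421752929688, 281.08087158203125), 53.00265121459961) [ 60 177] [159 299]
scene ((535.8297729492188, -176.52166748046875), (173.27218627929688, 145.97637939453125), 31.25425910949707)
side ((529.3145751953125, -183.17819213867188), (168.13360595703125, 153.7624053955078), 31.74786949157715)
long fence [ 0.5149671  -0.14590453  0.028     ] short [ 0.59066392 -0.14669016  0.028     ]
```

Call:
move_arm([
  [[0.0125, -0.03, 0], 0.2],
  [[0.0125, -0.03, 0], 0.4],
  [[0.0125, -0.03, 0], 0.6],
  [[0.0125, -0.03, 0], 0.8],
  [[0.0125, -0.03, 0], 1],
], fingers=-0.1)

```text
time: 2.08
tcp_pos: [0.5625, 0.195, 0.251]
eef_rot: [-1.724, -2.625, -0.0]
wrist_force: [-0.0, -0.0, -0.0]
grip_width: 0.503
gripper_force: 0.0
```

Call:
move_arm([
  [[0, 0, 0.05], 0.2],
  [[0, 0, 0.1], 0.4],
  [[0, 0, 0.15], 0.6],
  [[0, 0, 0.2], 0.8],
  [[0, 0, 0.225], 1],
])

```text
time: 2.7
tcp_pos: [0.5617, 0.1949, 0.1596]
eef_rot: [-2.597, -1.765, 0.003]
wrist_force: [0.6, 0.1, 0.0]
grip_width: 0.449
gripper_force: 0.0
```

Call:
move_arm([
  [[0, 0, 0], 0.16],
  [[0, 0, 0], 0.32],
  [[0, 0, 0], 0.327],
  [[0, 0, 0], 0.327],
  [[0, 0, 0], 0.327],
])

```text
time: 3.32
tcp_pos: [0.5638, 0.1935, 0.161]
eef_rot: [-2.8, -1.424, -0.0]
wrist_force: [-0.6, -0.6, 0.4]
grip_width: 0.451
gripper_force: 0.0
```

Run:
```python
from h import *
import pickle
s=monitor.state(); c=eyes.get_calibration('wrist'); im=eyes.get_image('wrist')
pickle.dump((s,c,im),open('w2.pkl','wb')); cv2.imwrite('pics/w2.png',im[:,:,::-1])
print(s['joint_positions'].round(2)); go([.5637,.193,.045],-36.2)
T=rot(s['eef_rot']);print(T.round(3),proj(c,s['tcp_pos'],True),proj(c,[.5637,.193,.065],True),proj(c,[.5637,.193,.02],True))
```

```text
[0.19 0.31 1.55 0.   1.28 0.82]
tcp [0.5639 0.1934 0.1609] heading y -36.12 tool z [ 0.  0. -1.] shares [-1.100e-03  2.000e-04  2.898e-01] mm [-4.000e-01  1.000e-01  1.159e+02]
twist deg 0.08 share 0.0017
[[ 0.589  0.808  0.   ]
 [ 0.808 -0.589  0.   ]
 [ 0.     0.    -1.   ]] [316.02855064 261.07550057] [316.54577312 210.08152871] [316.56575942 196.09313105]
```

View pics/w2.png

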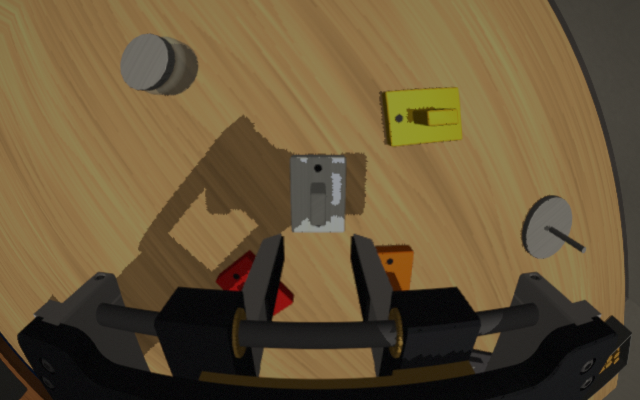

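The wrist view shows the bracket squarely below and between the fingers, with its foot from (291,155) to (346,232) and its lug at (318,205). No other item is in the fingers' path.

Run:
```python
from h import *
import pickle
s,c,im=pickle.load(open('w2.pkl','rb'))
for sm in (50,70): print(rect(c,silver(im,(280,140,360,240),sm,40),.02))
```

```text
((565.5806274414062, 193.97862243652344), (79.92076110839844, 54.383419036865234), 53.841373443603516)
((565.425048828125, 193.41415405273438), (81.10067749023438, 55.34208297729492), 53.853736877441406)
```

Call:
move_arm([
  [[0.002, 0.003, 0.1], 0],
  [[0.002, 0.003, 0.2], 0],
  [[0.002, 0.003, 0.26], 0],
  [[0.002, 0.003, 0.287], 0],
  [[0.002, 0.003, 0.287], 0],
])

```text
time: 4.0
tcp_pos: [0.5652, 0.193, 0.0456]
eef_rot: [-2.801, -1.422, 0.002]
wrist_force: [-1.2, 0.7, 0.1]
grip_width: 0.455
gripper_force: 0.0
```

Call:
move_arm([
  [[0, 0, 0], 0],
  [[0, 0, 0], 0],
  [[0, 0, 0], 0],
  [[0, 0, 0], 0],
  [[0, 0, 0], 0],
], fingers=-1, grip_force=30)

```text
time: 4.62
tcp_pos: [0.5656, 0.1935, 0.047]
eef_rot: [-2.801, -1.421, -0.001]
wrist_force: [-2.7, 1.3, 5.3]
grip_width: 0.147
gripper_force: 30.0
```

Call:
move_arm([
  [[0, 0, -0.08], 0],
  [[0, 0, -0.2], 0],
  [[0, 0, -0.32], 0],
  [[0, 0, -0.385], 0],
  [[0, 0, -0.385], 0],
])

```text
time: 5.25
tcp_pos: [0.5671, 0.1931, 0.2021]
eef_rot: [2.8, 1.421, 0.007]
wrist_force: [0.7, 0.1, -2.7]
grip_width: 0.146
gripper_force: 30.0
```

Call:
move_arm([
  [[-0.09, 0.066, 0], 0.08],
  [[-0.21, 0.155, 0], 0.2],
  [[-0.33, 0.243, 0], 0.32],
  [[-0.45, 0.332, 0], 0.42],
  [[-0.55, 0.406, 0], 0.496],
])

```text
time: 5.88
tcp_pos: [0.5647, -0.0824, 0.1968]
eef_rot: [-3.023, -0.847, 0.007]
wrist_force: [1.0, -0.5, -2.3]
grip_width: 0.147
gripper_force: 30.0
```

Run:
```python
from h import *
go([.568,-.152,.2],-58.5)
```

```text
tcp [ 0.5647 -0.0824  0.1968] heading y -58.68 tool z [-4.7e-03  9.0e-04 -1.0e+00] shares [-0.0836  0.1529 -0.0082] mm [-33.4  61.2  -3.3]
twist deg -0.18 share -0.004
```

Call:
move_arm([
  [[-0.05, 0.09, 0], 0],
  [[-0.084, 0.153, -0.005], 0],
  [[-0.084, 0.153, -0.005], 0],
  [[-0.084, 0.153, -0.005], 0],
])

```text
time: 6.38
tcp_pos: [0.5688, -0.1492, 0.1998]
eef_rot: [-3.021, -0.852, 0.005]
wrist_force: [0.7, -0.3, -1.3]
grip_width: 0.147
gripper_force: 30.0
```

Run:
```python
from h import *
import pickle
s=monitor.state(); c=eyes.get_calibration('wrist'); im=eyes.get_image('wrist')
pickle.dump((s,c,im),open('w3.pkl','wb')); cv2.imwrite('pics/w3.png',im[:,:,::-1])
print(s['wrist_force']); go([.534,-.173,.1],-58.5)
```

```text
[ 0.72322538 -0.27890679 -1.26537397]
tcp [ 0.569  -0.1489  0.2002] heading y -58.47 tool z [-0.003   0.0017 -1.    ] shares [-0.1057  0.0063  0.2507] mm [-42.3   2.5 100.3]
twist deg 0.03 share 0.0007
```

View pics/w3.png

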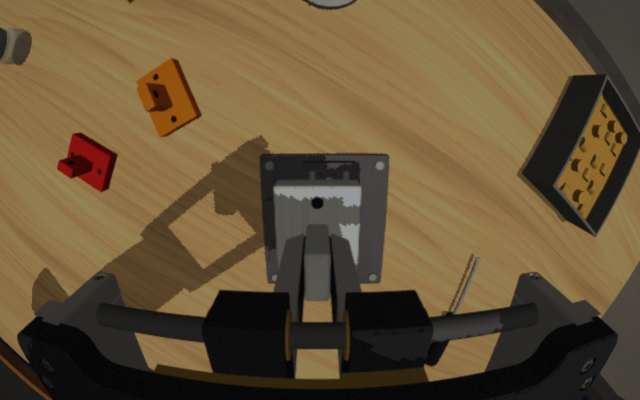

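The wrist view shows the gripped bracket (foot (275,185)–(361,265)) over the jig bed. The bed's corners are at about (261,154), (389,154) and (382,283), with the end-fence stops at (313,175). The bracket hides the fences, so I'll fit the bed edges for the jig pose.

```bash
cat >> h.py <<'E'
def edge(im,c,ps,pe,n,z,fish=True,half=8,k=40):
    "edge points between ps,pe (strongest gradient across), cast onto z; returns line fit centre, heading"
    g=cv2.GaussianBlur(cv2.cvtColor(im,cv2.COLOR_RGB2HSV)[:,:,1] if n=='S' else cv2.cvtColor(im,cv2.COLOR_RGB2GRAY),(0,0),1.).astype(np.float32)
    ps,pe=np.array(ps,float),np.array(pe,float); d=(pe-ps)/np.linalg.norm(pe-ps); nn=np.array([-d[1],d[0]]); t=np.arange(-half,half+.1,.25); out=[]
    for a in np.linspace(0,1,k):
        q=(ps+a*(pe-ps))[None]+t[:,None]*nn
        p=cv2.remap(g,q[:,0].astype(np.float32)[None],q[:,1].astype(np.float32)[None],cv2.INTER_LINEAR)[0]
        gr=np.abs(np.gradient(p)); i=gr.argmax()
        out.append(onz(c,*q[i],z,fish)[:2]*1e3)
    out=np.array(out); l=cv2.fitLine(out.astype(np.float32),cv2.DIST_HUBER,0,.01,.01).ravel()
    r=np.abs((out-l[2:])@np.array([-l[1],l[0]])); return l[2:],np.degrees(np.arctan2(l[1],l[0])),np.median(r)
E
python3 - <<'E'
from h import *
import pickle
s,c,im=pickle.load(open('w3.pkl','rb'))
for n,a,b in (('top',(268,154),(382,154)),('right',(388.5,160),(382.5,276)),('botR',(352,284),(376,283)),('left',(261,160),(265,230))):
    print(n,edge(im,c,a,b,'S',.012))
E
```

```text
top (array([ 606.25476, -140.79407], dtype=float32), np.float32(-57.644356), np.float64(0.226452936006866))
right (array([ 577.4598 , -240.17476], dtype=float32), np.float32(31.491035), np.float64(0.27023129602085216))
botR (array([ 489.60245, -273.38776], dtype=float32), np.float32(-53.093307), np.float64(0.815158646782224))
left (array([ 520.81616, -101.90247], dtype=float32), np.float32(31.767624), np.float64(0.23938699692943421))
```

Run:
```python
from h import *
go([.5294,-.1915,.075],-58.3)
```

```text
tcp [ 0.569  -0.1489  0.2002] heading y -58.47 tool z [-0.003   0.0017 -1.    ] shares [-0.1396  0.0399  0.3131] mm [-55.8  15.9 125.2]
twist deg -0.17 share -0.0037
```

Call:
move_arm([
  [[-0.1, 0.03, 0], 0],
  [[-0.14, 0.04, 0.05], -0.004],
  [[-0.14, 0.04, 0.17], -0.004],
  [[-0.14, 0.04, 0.28], -0.004],
  [[-0.14, 0.04, 0.313], -0.004],
])

```text
time: 7.05
tcp_pos: [0.5278, -0.1903, 0.0733]
eef_rot: [-3.016, -0.858, 0.008]
wrist_force: [-0.1, 0.0, -2.6]
grip_width: 0.144
gripper_force: 30.0
```

Call:
move_arm([
  [[0, 0, 0], 0],
  [[0, 0, 0], 0],
])

```text
time: 7.3
tcp_pos: [0.5325, -0.1936, 0.079]
eef_rot: [3.019, 0.857, 0.005]
wrist_force: [-0.4, 0.1, -2.3]
grip_width: 0.143
gripper_force: 30.0
```

Run:
```python
from h import *
import pickle
s=monitor.state(); c=eyes.get_calibration('wrist'); im=eyes.get_image('wrist')
pickle.dump((s,c,im),open('w4.pkl','wb')); cv2.imwrite('pics/w4.png',cv2.resize(im[110:310,180:440,::-1],(780,600),interpolation=cv2.INTER_CUBIC))
print(s['wrist_force'],s['moment']); go([.5294,-.1915,.06],-58.3)
```

```text
[-0.4000706   0.13455738 -2.26061343] [-0.02765062  0.17304946  0.00861918]
tcp [ 0.5325 -0.1937  0.0792] heading y -58.3 tool z [ 0.0041 -0.0022 -1.    ] shares [-0.0038 -0.0091  0.048 ] mm [-1.5 -3.6 19.2]
twist deg -0.0 share -0.0
```

View pics/w4.png

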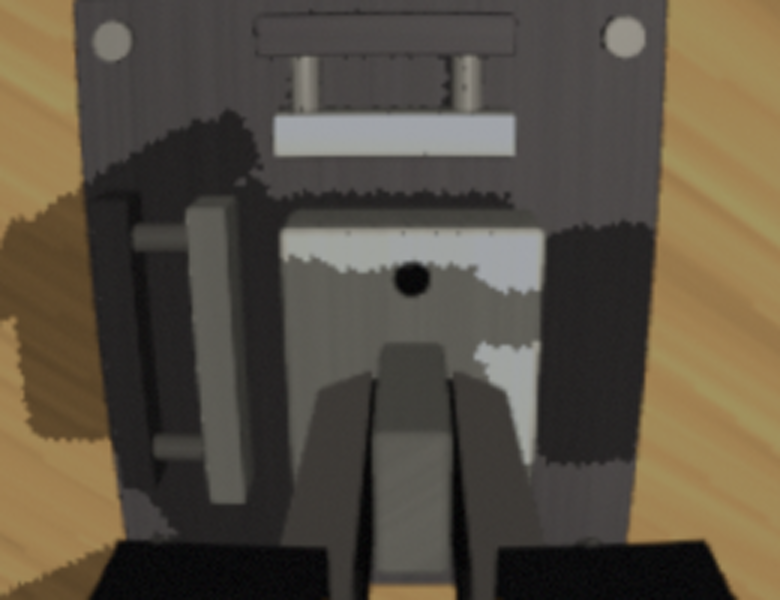

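The crop shows both fences clear. The end fence's inner top edge runs along crop y=156 (x 275–515), and the long fence's inner edge from (235,200) to (246,500). The bracket foot's front edge is at y=228 and its left edge at x=281–293, inside the corner with gaps on both sides. I'll measure the gaps and headings.

Run:
```python
from h import *
import pickle
s,c,im=pickle.load(open('w4.pkl','rb'))
z=s['tcp_pos'][2]-.0465+.02
f=lambda x,y:(180+x/3,110+y/3)
E={}
for n,a,b,zz in (('endF',(282,156),(508,156),.028),('sideF',(236,215),(245,490),.028),('front',(288,228),(538,229),z),('left',(281.5,240),(290,400),z)):
    E[n]=edge(im,c,f(*a),f(*b),'V',zz,half=3); print(n,E[n])
h=np.radians(31.7); x=np.array([np.cos(h),np.sin(h)]); y=np.array([-x[1],x[0]])
print('gap x',(E['endF'][0]-E['front'][0])@x,'gap y',(E['sideF'][0]-E['left'][0])@y)
print('fence jig coords',E['endF'][0]@x,E['sideF'][0]@y,'tcp',s['tcp_pos'][:2]*1e3@x,s['tcp_pos'][:2]*1e3@y, 'foot',E['front'][0]@x,E['left'][0]@y)
```

```text
endF (array([ 573.65045, -164.86655], dtype=float32), np.float32(-58.44858), np.float64(0.03261553001788503))
sideF (array([ 508.6712 , -157.52321], dtype=float32), np.float32(31.018827), np.float64(0.17336708247818133))
front (array([ 568.5185 , -177.89908], dtype=float32), np.float32(-58.352543), np.float64(0.04784373152892285))
left (array([ 532.59973, -162.06557], dtype=float32), np.float32(31.458948), np.float64(0.15309671996100904))
gap x 11.214552856310977 gap y 16.43845201600244
fence jig coords 401.4354807338849 -401.31479310004505 tcp 351.320194251599 -444.479613953663 foot 390.22092787757396 -417.7532451160475
```

Call:
move_arm([
  [[0, 0, 0.02], 0.004],
  [[0, 0, 0.035], 0.004],
  [[0, 0, 0.035], 0.004],
  [[0, 0, 0.035], 0.004],
  [[0, 0, 0.035], 0.004],
])

```text
time: 7.98
tcp_pos: [0.5307, -0.1932, 0.063]
eef_rot: [3.023, 0.852, 0.0]
wrist_force: [-0.1, 0.1, -3.4]
grip_width: 0.146
gripper_force: 30.0
```

Run:
```python
from h import *
s=monitor.state();print(s['wrist_force'],s['moment']); go([.5325,-.1937,.0585],-58.5)
```

```text
[-0.14894211  0.11326921 -3.39968702] [-0.01826555  0.07467634  0.00353775]
tcp [ 0.5307 -0.1932  0.063 ] heading y -58.51 tool z [ 3.e-04 -2.e-04 -1.e+00] shares [0.003  0.0034 0.0113] mm [1.2 1.4 4.5]
twist deg -0.01 share -0.0003
```

Call:
move_arm([
  [[0, 0, 0.004], 0],
  [[0, 0, 0.0075], 0],
  [[0, 0, 0.0075], 0],
  [[0, 0, 0.0075], 0],
])

```text
time: 8.48
tcp_pos: [0.5306, -0.193, 0.0598]
eef_rot: [-3.024, -0.852, 0.0]
wrist_force: [0.6, -0.7, -3.4]
grip_width: 0.147
gripper_force: 30.0
```

Call:
move_arm([
  [[0, 0, 0.0025], 0],
  [[0, 0, 0.0025], 0],
  [[0, 0, 0.0025], 0],
])

```text
time: 8.85
tcp_pos: [0.5307, -0.1931, 0.0589]
eef_rot: [3.024, 0.852, 0.0]
wrist_force: [0.6, -0.1, -2.8]
grip_width: 0.15
gripper_force: 30.0
```

Call:
move_arm([
  [[0, 0, 0.0025], 0],
  [[0, 0, 0.0025], 0],
  [[0, 0, 0.0025], 0],
])

```text
time: 9.22
tcp_pos: [0.5308, -0.1932, 0.0589]
eef_rot: [3.023, 0.853, 0.0]
wrist_force: [-2.3, 1.1, 6.1]
grip_width: 0.147
gripper_force: 30.0
```

Call:
move_arm([
  [[0.007, -0.008, -0.0008], 0],
  [[0.014, -0.016, -0.0008], 0],
  [[0.021, -0.024, -0.0008], 0],
  [[0.025, -0.029, -0.0008], 0],
  [[0.025, -0.029, -0.0008], 0],
])

```text
time: 9.85
tcp_pos: [0.534, -0.178, 0.0589]
eef_rot: [3.022, 0.853, 0.002]
wrist_force: [0.6, -1.8, 5.5]
grip_width: 0.146
gripper_force: 30.0
```

Call:
move_arm([
  [[0, 0, 0], 0],
  [[0, 0, 0], 0],
])

```text
time: 10.1
tcp_pos: [0.534, -0.178, 0.0589]
eef_rot: [3.023, 0.852, 0.003]
wrist_force: [-0.2, -2.3, 6.0]
grip_width: 0.147
gripper_force: 30.0
```

```bash
cat >> h.py <<'E'
def rep(h=31.55):
    s=monitor.state(); h=np.radians(h); x=np.array([np.cos(h),np.sin(h)]); y=np.array([-x[1],x[0]]); p=s['tcp_pos'][:2]*1e3; f=s['wrist_force']; T=rot(s['eef_rot'])
    print('t',round(s['time'],2),'jig xy',(p@x).round(2),(p@y).round(2),'z',(s['tcp_pos'][2]*1e3).round(2),'F jig',(f[:2]@x).round(2),(f[:2]@y).round(2),f[2].round(2),'M jig',(s['moment'][:2]@x).round(3),(s['moment'][:2]@y).round(3),s['moment'][2].round(3),'heading',np.degrees(np.arctan2(T[1,1],T[0,1])).round(3))
E
python3 - <<'E'
from h import *
import pickle
rep()
s=monitor.state(); c=eyes.get_calibration('wrist'); im=eyes.get_image('wrist')
pickle.dump((s,c,im),open('w5.pkl','wb')); cv2.imwrite('pics/w5.png',cv2.resize(im[110:310,180:440,::-1],(780,600),interpolation=cv2.INTER_CUBIC))
rep()
E
```

```text
t 10.1 jig xy 361.9 -431.13 z 58.93 F jig -1.42 -1.86 6.01 M jig -0.121 0.298 -0.008 heading -58.502
t 10.15 jig xy 361.91 -431.13 z 58.91 F jig -0.51 -2.31 5.55 M jig -0.178 0.332 0.072 heading -58.501
```

View pics/w5.png

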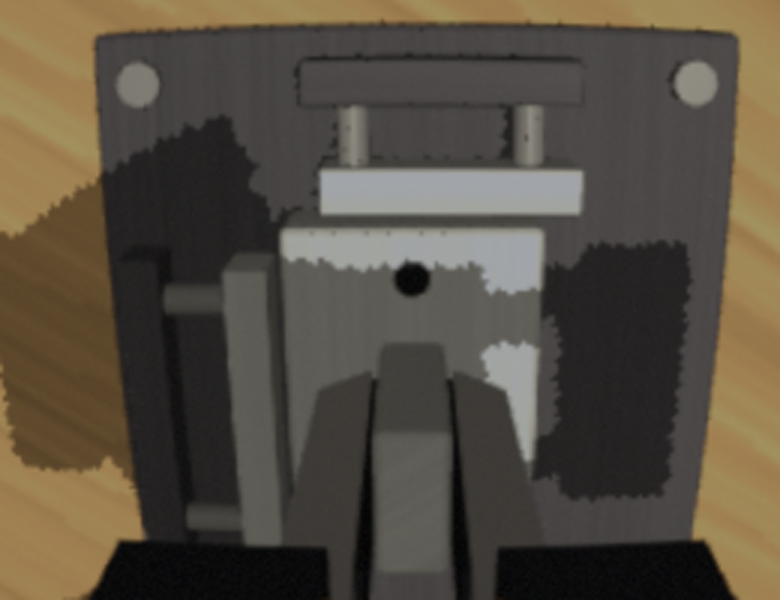

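The crop shows the bracket flat on the bed and just short of both fences: foot front edge at y=228 against end fence y=215, and foot left edge at x≈282–293 against the side fence at x≈272–282. I'll measure the remaining gaps.

```bash
cat > gaps.py <<'E'
from h import *
def gaps(s,c,im,segs):
    f=lambda p:(180+p[0]/3,110+p[1]/3); E={}
    for n,(a,b,zz) in segs.items(): E[n]=edge(im,c,f(a),f(b),'V',zz,half=2); print(n,E[n][0].round(1),E[n][1].round(2),E[n][2].round(2))
    h=np.radians(31.55); x=np.array([np.cos(h),np.sin(h)]); y=np.array([-x[1],x[0]])
    for n in E: print(n,'jig',(E[n][0]@x).round(2),(E[n][0]@y).round(2))
E
python3 - <<'E'
from gaps import *; import pickle
s,c,im=pickle.load(open('w5.pkl','rb'))
gaps(s,c,im,dict(endF=((326,215),(578,215),.028),sideF=((273,260),(282,530),.028),front=((288,228),(538,229),.032),left=((281.5,240),(290,400),.032),stop=((305,105),(345,105),.026),right=((543,240),(538,400),.032)))
E
```

```text
endF [ 575.  -166.4] -58.38 0.02
sideF [ 511.8 -155.8] 29.32 0.55
front [ 567.6 -158.7] -58.59 0.07
left [ 534.8 -146.1] 31.48 0.13
stop [ 579.6 -129.6] -72.14 0.29
right [ 563.9 -192.6] 31.11 0.14
endF jig 402.94 -442.68
sideF jig 354.68 -400.56
front jig 400.69 -432.2
left jig 379.28 -404.37
stop jig 426.11 -413.7
right jig 379.76 -459.17
```

Call:
move_arm([
  [[0.005, 0, 0], 0],
  [[0.005, 0, 0], 0],
  [[0.005, 0, 0], 0],
])

```text
time: 10.52
tcp_pos: [0.535, -0.1771, 0.0589]
eef_rot: [3.023, 0.852, 0.0]
wrist_force: [-2.0, -2.2, 7.9]
grip_width: 0.147
gripper_force: 30.0
```

```bash
python3 -c "from h import *;rep()"
```

```text
t 10.53 jig xy 363.29 -430.85 z 58.93 F jig -2.89 -0.86 7.88 M jig -0.051 0.426 -0.007 heading -58.507
```

Call:
move_arm([
  [[0.005, 0, 0], 0],
  [[0.005, 0, 0], 0],
  [[0.005, 0, 0], 0],
])

```text
time: 10.9
tcp_pos: [0.5362, -0.1763, 0.059]
eef_rot: [3.023, 0.853, -0.002]
wrist_force: [-4.0, -2.5, 8.8]
grip_width: 0.149
gripper_force: 30.0
```

```bash
python3 -c "from h import *;rep()"
```

```text
t 10.9 jig xy 364.66 -430.78 z 58.97 F jig -4.77 -0.06 8.79 M jig -0.063 0.853 0.054 heading -58.49
```

Call:
move_arm([
  [[0, -0.005, -0.001], 0],
  [[0, -0.005, -0.001], 0],
  [[0, -0.005, -0.001], 0],
])

```text
time: 11.28
tcp_pos: [0.5355, -0.1747, 0.059]
eef_rot: [3.023, 0.852, -0.0]
wrist_force: [-1.9, -4.0, 6.5]
grip_width: 0.149
gripper_force: 30.0
```

```bash
python3 -c "from h import *;rep()"
```

```text
t 11.28 jig xy 364.94 -429.08 z 58.96 F jig -3.74 -2.37 6.49 M jig -0.368 0.747 -0.019 heading -58.506
```

Call:
move_arm([
  [[0, -0.005, 0], 0],
  [[0, -0.005, 0], 0],
  [[0, -0.005, 0], 0],
])

```text
time: 11.65
tcp_pos: [0.5347, -0.1731, 0.0589]
eef_rot: [3.022, 0.852, 0.001]
wrist_force: [-1.5, -4.4, 5.5]
grip_width: 0.147
gripper_force: 30.0
```

Run:
```python
from gaps import *; import pickle
rep()
s=monitor.state(); c=eyes.get_calibration('wrist'); im=eyes.get_image('wrist')
pickle.dump((s,c,im),open('w6.pkl','wb')); cv2.imwrite('pics/w6.png',cv2.resize(im[110:310,180:440,::-1],(780,600),interpolation=cv2.INTER_CUBIC))
rep()
```

```text
t 11.65 jig xy 365.11 -427.29 z 58.94 F jig -3.58 -2.95 5.46 M jig -0.567 0.663 -0.038 heading -58.501
t 11.7 jig xy 365.13 -427.29 z 58.95 F jig -3.69 -3.57 4.74 M jig -0.618 0.671 -0.042 heading -58.499
```

View pics/w6.png

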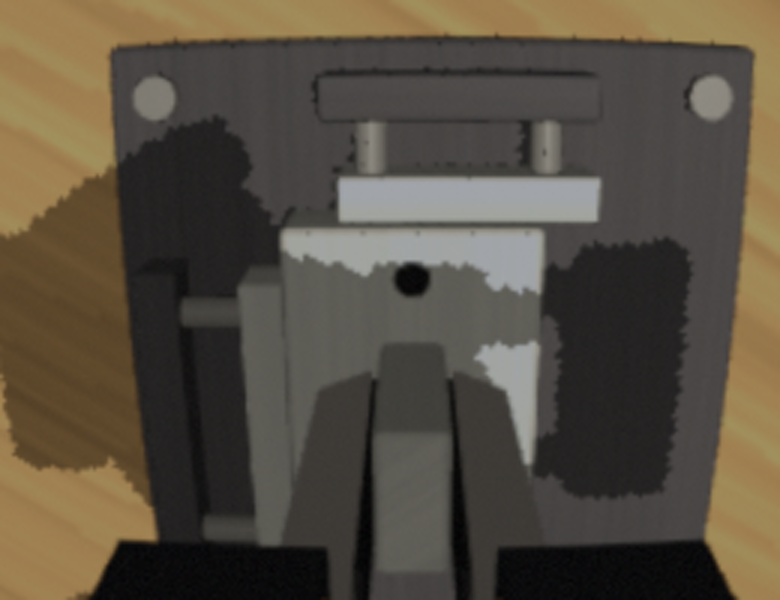

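The crop shows the foot touching both fences: the front edge at y=228 is against the end fence at y=222, and the left edge overlaps the side fence at x≈281. The end-fence-to-stop gap has shrunk by about 7 crop px (about 1.5 mm). I'll compute the compressions relative to the fixed bed.

```bash
cat > comp.py <<'E'
from gaps import *; import pickle
def comp(pk,top,endo,screws):
    s,c,im=pickle.load(open(pk,'rb')); f=lambda p:(180+p[0]/3,110+p[1]/3)
    h=np.radians(31.55); x=np.array([np.cos(h),np.sin(h)]); y=np.array([-x[1],x[0]])
    # screws (bright round heads) centroid: fixed reference
    g=cv2.cvtColor(im,cv2.COLOR_RGB2GRAY); S=[]
    for p in screws:
        u,v=np.round(f(p)).astype(int); w=g[v-8:v+9,u-8:u+9].astype(float); w=np.clip(w-100,0,None); yy,xx=np.mgrid[-8:9,-8:9]
        S.append(onz(c,u+(w*xx).sum()/w.sum(),v+(w*yy).sum()/w.sum(),.012,True)[:2]*1e3)
    d=S[0]-S[1]; print(pk,'screw dist',np.linalg.norm(d).round(2),'jig heading',(np.degrees(np.arctan2(d[1],d[0]))-90).round(2))
    e=edge(im,c,f(top[0]),f(top[1]),'V',.028,half=2); m=(S[0]+S[1])/2
    o=edge(im,c,f(endo[0]),f(endo[1]),'V',.028,half=2)
    print(' end fence inner rel screws',((e[0]-m)@x).round(2),'heading',e[1].round(2),' side fence outer rel screws',((o[0]-m)@y).round(2),o[1].round(2),o[2].round(2), 'tcp rel screws',((s['tcp_pos'][:2]*1e3-m)@x).round(2),((s['tcp_pos'][:2]*1e3-m)@y).round(2))
E
python3 - <<'E'
from comp import *
comp('w5.pkl',((326,215),(578,215)),((225,280),(244,530)),((138,85),(696,83)))
comp('w6.pkl',((344,222),(595,222)),((240,290),(256,530)),((154,98),(711,97)))
E
```

```text
w5.pkl screw dist 127.74 jig heading 31.66
 end fence inner rel screws -27.11 heading -58.38  side fence outer rel screws 42.58 31.46 0.14 tcp rel screws -68.14 1.91
w6.pkl screw dist 127.76 jig heading 31.7
 end fence inner rel screws -25.67 heading -58.42  side fence outer rel screws 43.04 31.83 0.2 tcp rel screws -64.84 5.77
```

Call:
move_arm([
  [[0.0025, -0.003, 0], -0.0025],
  [[0.005, -0.006, 0], -0.0025],
  [[0.005, -0.006, 0], -0.0025],
  [[0.005, -0.006, 0], -0.0025],
  [[0.005, -0.006, 0], -0.0025],
])

```text
time: 12.32
tcp_pos: [0.5349, -0.1715, 0.0591]
eef_rot: [3.019, 0.855, -0.001]
wrist_force: [-2.4, -7.8, 5.4]
grip_width: 0.145
gripper_force: 30.0
```

Run:
```python
from comp import *
rep()
s=monitor.state(); c=eyes.get_calibration('wrist'); im=eyes.get_image('wrist')
pickle.dump((s,c,im),open('w7.pkl','wb')); cv2.imwrite('pics/w7.png',cv2.resize(im[110:310,180:440,::-1],(780,600),interpolation=cv2.INTER_CUBIC))
rep()
```

```text
t 12.32 jig xy 366.11 -426.02 z 59.11 F jig -6.11 -5.35 5.36 M jig -1.068 1.34 0.052 heading -58.356
t 12.38 jig xy 366.11 -426.0 z 59.05 F jig -5.9 -4.95 5.11 M jig -1.119 1.324 0.025 heading -58.355
```

View pics/w7.png

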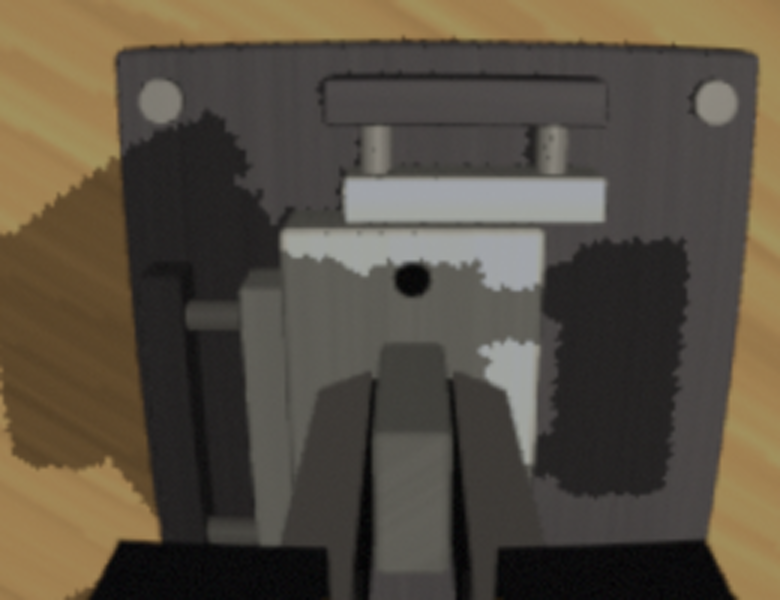

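The crop shows both fences pushed back further. The end fence's inner edge is at y=222 with its rods shortened, and the side fence's outer edge is at x≈242. The foot is seated against both. I'll quantify this.

Run:
```python
from comp import *
comp('w7.pkl',((350,222),(600,222)),((242,290),(257,530)),((159,101),(717,102)))
comp('w4.pkl',((282,156),(508,156)),((188,210),(207,490)),((112,42),(626,37)))
```

```text
w7.pkl screw dist 127.7 jig heading 31.68
 end fence inner rel screws -24.7 heading -58.29  side fence outer rel screws 44.08 31.5 0.19 tcp rel screws -63.8 7.11
w4.pkl screw dist 127.66 jig heading 31.66
 end fence inner rel screws -27.54 heading -58.45  side fence outer rel screws 42.36 31.74 0.2 tcp rel screws -77.65 -10.66
```

Call:
move_arm([
  [[0.001, -0.0023, 0], 0],
  [[0.002, -0.0047, 0], 0],
  [[0.002, -0.0047, 0], 0],
  [[0.002, -0.0047, 0], 0],
  [[0.002, -0.0047, 0], 0],
])

```text
time: 13.0
tcp_pos: [0.5348, -0.1705, 0.0591]
eef_rot: [3.017, 0.855, -0.002]
wrist_force: [-3.5, -10.9, 4.6]
grip_width: 0.145
gripper_force: 30.0
```

Call:
move_arm([
  [[0, 0, 0], 0],
  [[0, 0, 0], 0],
  [[0, 0, 0], 0],
  [[0, 0, 0], 0],
])

```text
time: 13.5
tcp_pos: [0.5348, -0.1705, 0.0592]
eef_rot: [3.017, 0.855, -0.002]
wrist_force: [-2.2, -11.6, 4.4]
grip_width: 0.145
gripper_force: 30.0
```

Run:
```python
from comp import *
rep()
for i in range(3):
    s=monitor.state(); c=eyes.get_calibration('wrist'); im=eyes.get_image('wrist')
    pickle.dump((s,c,im),open(f'w8{i}.pkl','wb')); rep()
    comp(f'w8{i}.pkl',((352,222),(600,222)),((242,290),(257,530)),((163,103),(720,104)))
```

```text
t 13.5 jig xy 366.51 -425.1 z 59.15 F jig -7.9 -8.7 4.39 M jig -1.484 1.561 -0.079 heading -58.343
t 13.55 jig xy 366.5 -425.06 z 59.12 F jig -7.25 -8.07 4.21 M jig -1.562 1.56 -0.017 heading -58.344
w80.pkl screw dist 127.82 jig heading 31.67
 end fence inner rel screws -24.38 heading -58.3  side fence outer rel screws 44.87 31.65 0.18 tcp rel screws -63.45 7.98
t 13.6 jig xy 366.5 -425.11 z 59.16 F jig -8.03 -8.01 3.18 M jig -1.572 1.562 0.052 heading -58.35
w81.pkl screw dist 127.81 jig heading 31.67
 end fence inner rel screws -24.38 heading -58.3  side fence outer rel screws 44.92 31.65 0.21 tcp rel screws -63.46 8.01
t 13.65 jig xy 366.52 -425.11 z 59.18 F jig -8.2 -8.75 3.91 M jig -1.574 1.55 0.021 heading -58.346
w82.pkl screw dist 127.81 jig heading 31.67
 end fence inner rel screws -24.38 heading -58.3  side fence outer rel screws 44.82 31.52 0.19 tcp rel screws -63.46 7.97
```

Run:
```python
from comp import *
for p in ('w4','w5','w6','w7','w82'):
    s,c,im=pickle.load(open(p+'.pkl','rb')); T=rot(s['eef_rot'])
    h=np.radians(31.6); x=np.array([np.cos(h),np.sin(h),0]); y=np.array([-x[1],x[0],0])
    g=cv2.GaussianBlur(cv2.cvtColor(im,cv2.COLOR_RGB2GRAY),(0,0),.7).astype(float)
    col=g[180:192,285:350].mean(1); gr=np.gradient(col); i=gr.argmax(); w=gr[i-2:i+3]; row=180+i+(w*np.arange(-2,3)).sum()/w.sum()
    print(p,'tool tilt deg x,y',np.degrees([T[:,2]@x,T[:,2]@y]).round(2),'front row',row.round(2))
```

```text
w4 tool tilt deg x,y [ 0.12 -0.21] front row 185.82
w5 tool tilt deg x,y [ 0.07 -0.09] front row 185.87
w6 tool tilt deg x,y [-0.   -0.09] front row 187.03
w7 tool tilt deg x,y [-0.11 -0.21] front row 187.21
w82 tool tilt deg x,y [-0.15 -0.32] front row 187.24
```

Call:
move_arm([
  [[0, 0, 0.002], 0],
  [[0, 0, 0.002], 0],
  [[0, 0, 0.002], 0],
  [[0, 0, 0.002], 0],
])

```text
time: 14.15
tcp_pos: [0.5348, -0.1705, 0.0591]
eef_rot: [3.017, 0.855, -0.002]
wrist_force: [-4.3, -10.0, 8.3]
grip_width: 0.146
gripper_force: 30.0
```

Run:
```python
from comp import *
s=monitor.state(); c=eyes.get_calibration('wrist'); im=eyes.get_image('wrist')
pickle.dump((s,c,im),open('w9.pkl','wb')); rep()
comp('w9.pkl',((352,222),(600,222)),((242,290),(257,530)),((163,103),(720,104)))
T=rot(s['eef_rot']); h=np.radians(31.6); x=np.array([np.cos(h),np.sin(h),0]); y=np.array([-x[1],x[0],0])
print(np.degrees([T[:,2]@x,T[:,2]@y]).round(2)); cv2.imwrite('pics/w9.png',cv2.resize(im[110:310,180:440,::-1],(780,600),interpolation=cv2.INTER_CUBIC))
```

```text
t 14.2 jig xy 366.53 -425.18 z 59.12 F jig -8.95 -6.75 8.36 M jig -1.152 1.818 0.045 heading -58.346
w9.pkl screw dist 127.76 jig heading 31.67
 end fence inner rel screws -24.35 heading -58.3  side fence outer rel screws 44.89 31.63 0.18 tcp rel screws -63.45 7.94
[-0.15 -0.31]
```

View pics/w9.png

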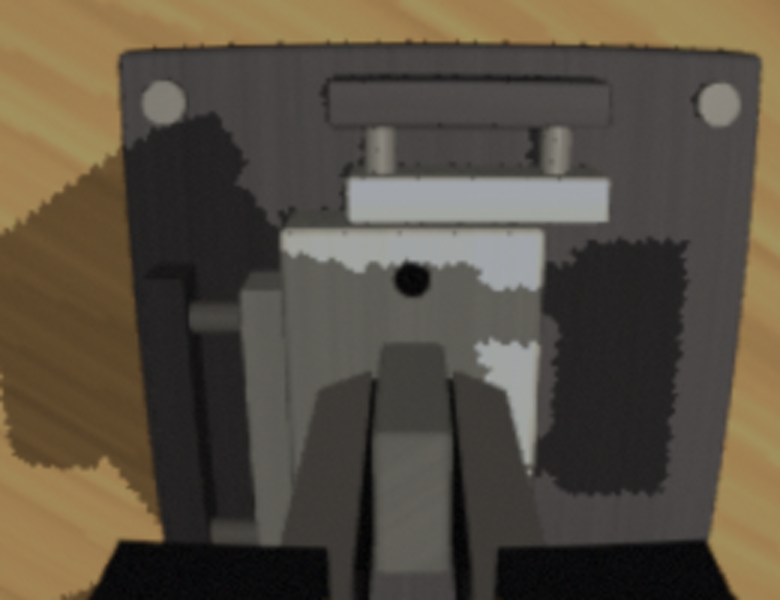

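The last crop shows the bracket seated squarely in the corner, with end fence inner edge at y=222 and side fence outer edge at x≈242–257. Both fences are back about 2.3–3 mm by vision and TCP position. The bracket is still gripped, within about 0.1° of the jig's yaw, and pressed on the bed, so I'm handing in.

```bash
python3 -c "
from workcell import sign_off
print(sign_off())"
```

```text
the job is handed in; nothing more can be done
None
```

I handed the job in at about 14 s, with the bracket still gripped and pressed flat into the jig corner, each fence back about 3 mm (2.3–3 mm by camera and arm position, 3–4.5 mm by wrist force); I have no verdict yet.

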